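# Hook the card tray out of the rack into its well

## Task

Using the hook tool that stands on the grey mat, catch the ring of the tray filled with upright index cards and draw that tray out of its rack bay until it drops flat into the shallow well in front of the bay. Then stand the hook upright on the grey mat again and let go. Pull the tray with the hook only, never with the gripper, do not tip it up, and leave the other tray and the things lying about where they are.

Things in the scene. Friction and masses are not known exactly. Their poses are not given: they have to be found in the camera images.
- hook_grip (a point): Hook tool's grip point, on its vertical axis 100 mm above its underside. Dark wooden handle 32 (x) x 22 (y) mm, from 55 to 140 mm up: squeeze along y from above. Stands freely on a steel foot 60 (x) x 44 x 10 mm; 280 g. A level 6 mm steel shaft, 50 mm up, runs 85 mm along tool +x, then bends straight down. Axes: x towards the hook end, z up; x within 35 deg of world x.
- hook_tip (a point): Low end of the hook's down-turned 6 mm rod, on the rod's axis: 85 mm along tool x from the handle's axis, 90 mm below hook_grip, 10 mm above the tool's underside. The rod is straight and vertical for 37 mm from here up to the shaft.
- mat: Square mid-grey mat 140 x 140 x 3 mm fixed on the counter, on which the hook tool stands at the start and must stand at the end. Origin at the centre of its underside, z up. It lies either left or right of the rack (a black ink pad with a stamp lies on the other side).
- rack: Fixed plywood rack: two open-topped bays side by side, centres at rack y +53 and -53 mm, each 96 mm wide between 10 mm walls up to z 125 mm. Origin at counter level, midway between the bays, in the plane of their mouths. x points into the bays (within 10 deg of world x), z up. Bay floor z 14 mm, running out to x = -10 mm, where the wells begin.
- well_left (a point): Centre of the floor of the well before the bay at rack y +53 mm. Well: rack x -132 to -10 mm, 96 mm wide, floor z 6 mm (8 mm below the bay floor), closed in front by a lip 14 mm high, 13 mm thick; rails 26 mm high on both sides. This point is at rack x -71, z 6 mm; axes as the rack's.
- well_right (a point): Centre of the floor of the like well before the bay at rack y -53 mm: rack x -71, z 6 mm; axes as the rack's.
- card_tray: Tray to draw out: loose wooden tray 110 (x) x 90 (y) x 70 mm tall, filled with upright white index cards, 250 to 490 g. It stands in either bay, its front 35 to 55 mm inside the mouth. Origin at the centre of its underside; x points into the bay, the ring is at its -x front. As it drops into the well the ring dips by up to about 12 mm, then lies 8 mm lower than before.
- card_ring (a point): Centre of the steel pull ring of the card tray: a ring lying level, 34 mm inner and 44 mm outer diameter, 5 mm wire, rigidly fixed to the tray's front. The centre is 24 mm in front of the tray's front face (79 mm from its origin along -x) and 62 mm above the tray's underside.
- book_tray: The other tray, to be left alone: same tray and ring but holding two small books laid flat. It stands in the other bay. Origin at the centre of its underside.
- stamp: Wooden hand stamp, 60 x 30 mm foot, 68 mm tall, standing on the black ink pad (140 x 100 x 12 mm); a bystander, leave it. Origin at the centre of its underside.
- book1: Paperback 110 x 175 x 24 mm lying on the counter to the right of the rack; a bystander, leave it. Origin at the centre of its underside.
- book2: Paperback 106 x 172 x 20 mm lying on book1; a bystander, leave it. Origin at the centre of its underside.
- book3: Paperback 104 x 170 x 28 mm lying on the counter to the left of the rack; a bystander, leave it. Origin at the centre of its underside.
Things that resemble listed ones, but are neither listed nor needed, are in the scene too. Leave any green or purple look-alike of the part that bears hook_grip alone.

How it is judged:
On the way, in this order (a step that is already met when the one before it is completed fails the run):
1. the hook's rod is down inside the card tray's ring (horizontal distance between hook_tip and card_ring below 0.017 m and z of hook_tip in the frame of card_ring between -0.042 and -0.003 m), for 0.1 s.
2. the card tray lies flat in the well in front of its bay ((horizontal distance between card_tray and well_left below 0.012 m or horizontal distance between card_tray and well_right below 0.012 m) and z of card_tray in the frame of rack below 0.0095 m and angle between card_tray's own z axis and vertical below 0.05 rad), for 0.2 s.
3. the hook stands upright on the grey mat again (x of hook_grip in the frame of mat between -0.07 and 0.07 m and y of hook_grip in the frame of mat between -0.07 and 0.07 m and z of hook_grip in the frame of mat below 0.108 m and angle between hook_grip's own z axis and vertical below 0.08 rad), for 0.2 s.
At the end, for the whole second after the job is handed in: The card tray lies flat (within 0.05 rad) and at rest on the floor of one of the two wells, its centre within 12 mm of the well's centre; the hook tool stands upright (within 0.08 rad) on the grey mat, its axis within 70 mm of the mat's centre along each of the mat's sides (all of step 2 and all of step 3 and linear speed of card_tray below 0.02 m/s); the robot touches nothing.
It fails at once if the gripper or arm pushes or pulls the card tray itself (contact force between any of the fingers, the arm and card_tray above 1 N).
It fails at once if the card tray is tipped up by more than 0.4 rad (angle between card_tray's own z axis and vertical above 0.4 rad).
It fails at once if the other tray is moved by more than 15 mm (distance of book_tray from where it was at the start of the episode above 0.015 m).
It fails at once if the stamp or a book on the counter is moved by more than 30 mm (distance of any of stamp, book1, book2, book3 from where it was at the start of the episode above 0.03 m).
It also fails if it takes over 64 s, if anything falls off the work surface, if the arm or the gripper's body presses on something with over 40 N, if the wrist force passes 120 N, or if a joint passes its speed limit or range.

## Robot

A 7-joint arm with a two-finger parallel gripper is mounted at the origin on the work surface. World frame = base frame: x ahead of the robot, y to its left, z up, the work surface at z = 0. Lengths are in m, angles in rad, forces in N, time in s.
With the tool pointing down it reaches from about 0.425 to 0.875 m from the base axis. Payload 4.7 kg.
Tool frame: the origin (TCP) lies between the finger pads; the fingertips stand ctrl.tip_reach ahead of it and the grasp point (between the pads) lies 5 mm behind it (ctrl.tip_reach is the distance from the TCP to the fingertips, in m); z points along the fingers, y is the direction in which the jaws open and shut (so a half turn about z gives the same grasp; the last joint's range is limited). The gripper opens to 87 mm and grips with 3 to 60 N. Pads are 19 mm wide; open, the fingers measure 117 mm over their backs; the gripper's body (75 mm by 190 mm) begins 51 mm behind the grasp point.
Start: joints at [1.206, 0.321, -0.07, 1.45, 0.023, 1.371, -0.057], TCP at [0.24, -0.604, 0.237] pointing down, gripper open.
Joint ranges: [-2.86, 2.86], [-0.3, 2.09], [-1.38, 1.24], [0.06, 2.45], [-1.56, 4.7], [0.09, 2.05], [-2.69, 2.69]. Speed limits (rad/s): [2.57, 2.57, 3.14, 3.14, 3.14, 3.14, 3.14].

## Interface

Orientations are given as a rotation vector (axis times angle).
In Python, from bench import ctrl gives the robot as it stands.
- The arm moves only by the shell command python3 -m handwheel 'ROWS' [FORCE]. ROWS is JSON, a list of rows, each a list of 7 numbers: the shift along the tool's x, y, z in mm, then the turn, a rotation vector about the tool's x, y, z in rad, then the gripper's target within -1 to 1 (shut at 1, half-way at 0, fully open at -1). In form: [[dx, dy, dz, ax, ay, az, grip], ...]. A call has 1 to 12 rows; each row is the pose to reach, as a shift and turn from the pose commanded when the call began, along the tool's axes at that moment; what a row does not reach only later rows make up. A row lasts 1/8 s, in which the tool goes at most 62.5 mm and 10.7 degrees, less where a joint would pass 70% of its speed; a pose out of reach is approached as far as the arm can. A call with a gripper value outside its range is refused whole. The fingers move at their own pace and stop on an object; FORCE is the grip in N (left out, the last holds). Time passes only in rows, so rows that repeat a pose let the fingers close. It gives the time, the measured TCP pose, the force and the opening at its end, in the units of the state.
- ctrl.get_state(): the state, without advancing time (a new reading comes with each control period).
- ctrl.get_image(name): name is "side" or "top"; returns the picture (384x512x3 uint8, red, green, blue); there is no depth.
- ctrl.camera_model(name): a dict with "mtx" (3x3 intrinsics, pixels), "k1" (the pictures are not rectified: a ray, as slopes to the right and down, at radius r is drawn at 1 + k1 r^2 times it, then the intrinsics apply), "xyz" and "orientation" of the camera in the world. Camera axes: x right, y up, looking along -z (the intrinsics and any distortion apply to the point x, -y, -z); pixel columns grow to the right and rows downward; lengths in m; the calibration is good to about 2 mm. A picture is of the moment at which its call begins. camera_model takes no time and is no camera call.
- ctrl.close_job(): hands the job in, once; it reports no verdict.
The state is a dict: "time": time; "joint_positions": joint angles; "qd": joint speeds; "joint_torque": joint torques, N m; "position": TCP position; "tool_rot": TCP orientation; "ft_force": force on the tool from outside, world axes, zero at the start; "torque": the same for the moment, N m; "grip_width": opening from 0.0 (shut) to 1.0 (fully open).
Only numpy, scipy, OpenCV 4.12 (cv2) and the standard library are available. Lean on these libraries where they do the work, as an engineer would, in place of code of your own. Each camera call takes 0.05 s, during which the arm holds its last target.

## Working session

There is one attempt and no reset: what is moved stays moved. The work goes in short steps, Python scripts to look and compute and a shell command to move; the robot and the scene stay as the last step left them, time stands still between calls to the robot, and variables do not carry over. Pictures are saved under pics/ and viewed, and the job is handed in when it is done.

```bash
mkdir -p pics; ls; python3 - <<'E'
from bench import ctrl
import cv2,numpy as np
np.set_printoptions(precision=4,suppress=True)
s=ctrl.get_state();print(s, ctrl.tip_reach)
for n in("side","top"):
    cv2.imwrite(f"pics/{n}0.png",cv2.resize(ctrl.get_image(n)[:,:,::-1],(800,600),interpolation=cv2.INTER_CUBIC));print(n,ctrl.camera_model(n))
E
```

```text
pics
{'time': 0.0, 'joint_positions': array([ 1.2061,  0.3218, -0.0701,  1.4517,  0.0226,  1.3708, -0.0569]), 'qd': array([-0.0012, -0.0001, -0.    , -0.0004,  0.0009,  0.0005,  0.0014]), 'joint_torque': array([  0.0002, -49.1291,  -0.4039, -31.2524,  -0.0641,   0.0438,
         0.0002]), 'position': array([ 0.2401, -0.6034,  0.2355]), 'tool_rot': array([-3.0836, -0.5912,  0.0008]), 'ft_force': array([ 0.0651,  0.468 , -0.2362]), 'torque': array([-0.0418,  0.03  ,  0.0272]), 'grip_width': 0.9971430256395123} 0.014
side {'mtx': array([[394.5625,   0.    , 256.2409],
       [  0.    , 394.5625, 182.2436],
       [  0.    ,   0.    ,   1.    ]]), 'k1': -0.127787962365265, 'xyz': array([ 0.4297, -0.8271,  0.8021]), 'orientation': array([ 0.9037, -0.0561, -0.1457])}
top {'mtx': array([[379.355 ,   0.    , 254.7877],
       [  0.    , 379.355 , 193.986 ],
       [  0.    ,   0.    ,   1.    ]]), 'k1': -0.12280100344376799, 'xyz': array([0.4638, 0.0659, 1.3903]), 'orientation': array([ 0.0726, -0.0359, -1.5719])}
```

View pics/side0.png

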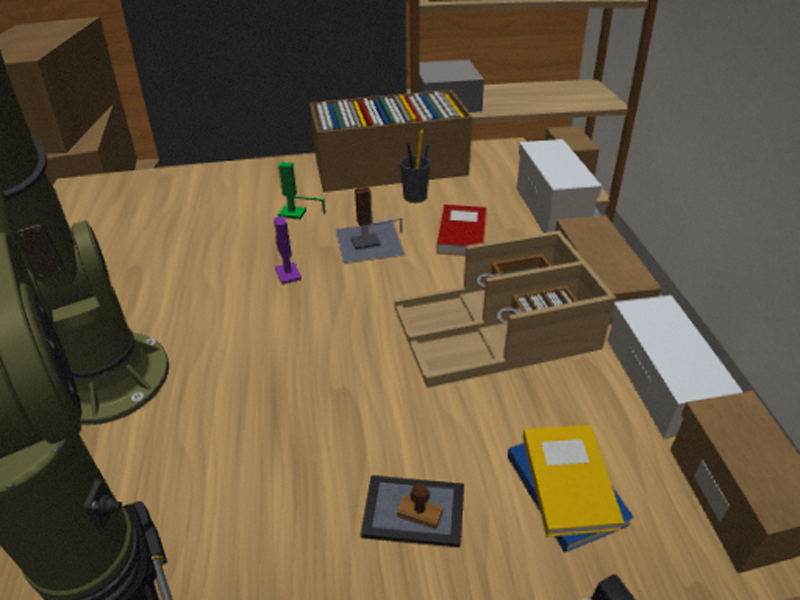

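View pics/top0.png

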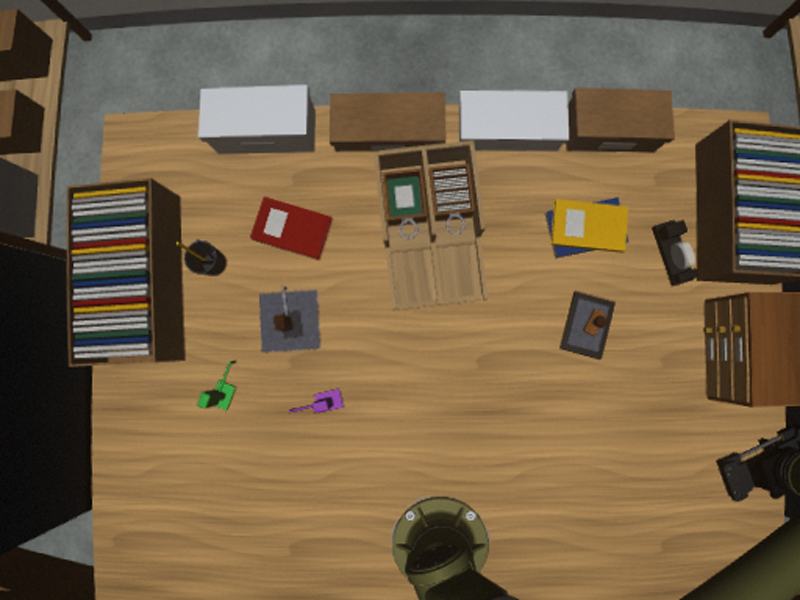

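The card tray is in the right bay: white cards, at about (452,188) in the scaled top view. The hook stands on the mat on the left, at (285,322). The green and purple hooks are decoys. Next I'll zoom in and measure.

```bash
cat > h.py <<'E'
from bench import ctrl
import cv2,numpy as np
from scipy.spatial.transform import Rotation as R
np.set_printoptions(precision=4,suppress=True)
def ray(n,uv):
    c=ctrl.camera_model(n);K=c["mtx"]
    d=(np.array(uv,float)-[K[0,2],K[1,2]])/[K[0,0],K[1,1]]
    r=d.copy()
    for _ in range(30): r=d/(1+c["k1"]*(r@r))
    return np.array(c["xyz"]),R.from_rotvec(c["orientation"]).apply([r[0],-r[1],-1])
def onz(n,uv,z):
    o,d=ray(n,uv);return o+d*(z-o[2])/d[2]
def proj(n,p):
    c=ctrl.camera_model(n);K=c["mtx"]
    q=R.from_rotvec(c["orientation"]).inv().apply(np.atleast_2d(p)-c["xyz"])
    s=np.c_[q[:,0]/-q[:,2],-q[:,1]/-q[:,2]];s=s*(1+c["k1"]*(s**2).sum(1))[:,None]
    return s*[K[0,0],K[1,1]]+[K[0,2],K[1,2]]
def crop(n,name,x0,y0,w,h,im=None,pts=(),polys=()):
    im=ctrl.get_image(n) if im is None else im
    f=int(min(800/w,600/h)); 
    o=cv2.resize(im[y0:y0+h,x0:x0+w,::-1],None,fx=f,fy=f,interpolation=cv2.INTER_CUBIC).copy()
    m=lambda p:((np.array(p)-[x0,y0]+.5)*f-.5).round().astype(int)
    for p in pts: cv2.drawMarker(o,tuple(int(a) for a in m(p)),(0,255,255),0,8,1)
    for q in polys: cv2.polylines(o,[m(q).astype(np.int32).reshape(-1,1,2)],False,(255,0,255),1)
    cv2.imwrite(f"pics/{name}.png",o);print(name,"scale",f,"origin",x0,y0,o.shape);return im
def raw(x0,y0,f,p): return (np.array(p)+.5)/f-.5+[x0,y0]
E
python3 - <<'E'
from h import *
t=ctrl.get_image("top");s=ctrl.get_image("side");np.savez("im0.npz",t=t,s=s)
crop("top","a1",155,178,60,54,t);crop("top","a2",235,85,85,115,t)
crop("side","a3",205,110,65,65,s);crop("side","a4",245,140,155,110,s)
E
```

```text
a1 scale 11 origin 155 178 (594, 660, 3)
a2 scale 5 origin 235 85 (575, 425, 3)
a3 scale 9 origin 205 110 (585, 585, 3)
a4 scale 5 origin 245 140 (550, 775, 3)
```

View pics/a1.png

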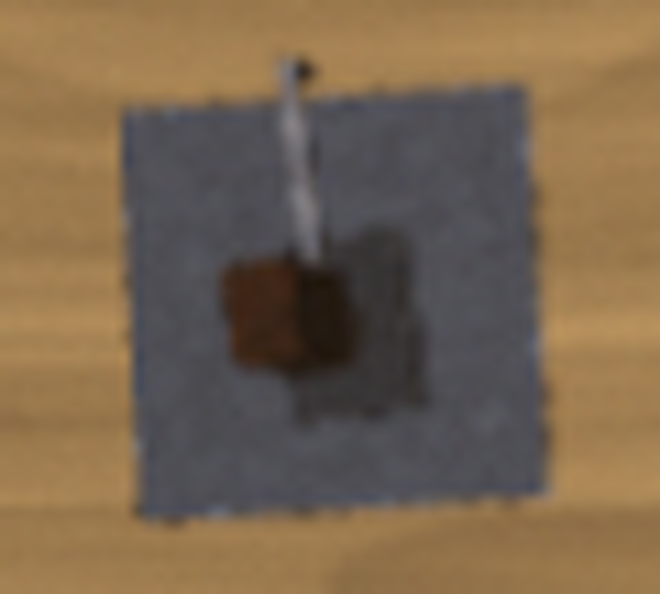

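View pics/a2.png

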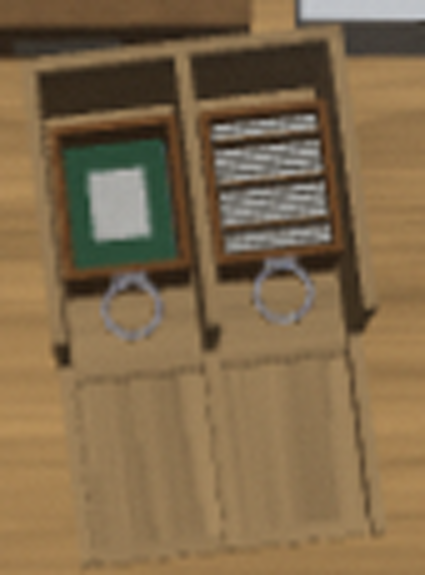

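View pics/a3.png

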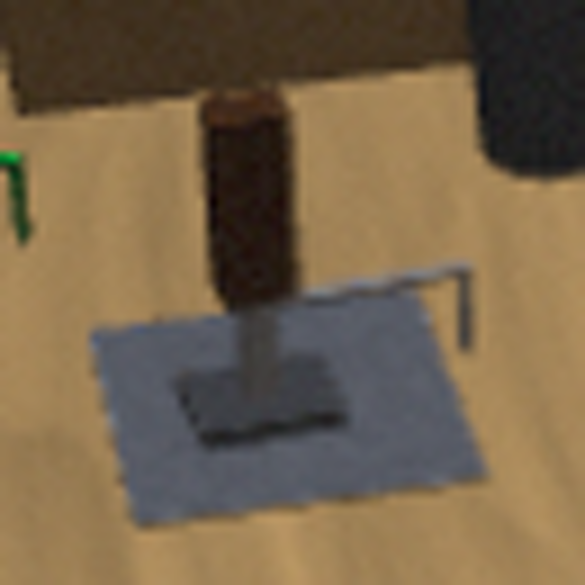

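View pics/a4.png

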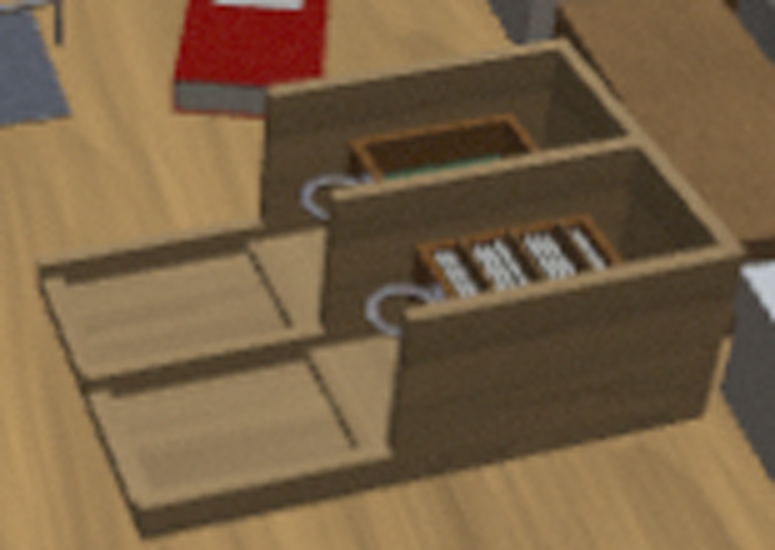

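```bash
cat > f.py <<'E'
from h import *
from scipy.optimize import least_squares
def T(x,y,yaw,P):
    P=np.atleast_2d(np.array(P,float));c,s=np.cos(yaw),np.sin(yaw)
    return np.c_[x+c*P[:,0]-s*P[:,1],y+s*P[:,0]+c*P[:,1],P[:,2]]
def fit(obs,x0):
    # obs: list (cam, localpoint, raw uv)
    def r(v):
        return np.concatenate([(proj(n,T(*v,p))[0]-uv) for n,p,uv in obs])
    s=least_squares(r,x0,loss="soft_l1");return s.x,r(s.x).reshape(-1,2)
E
python3 - <<'E'
from f import *
a1=lambda *p:raw(155,178,11,p); a2=lambda *p:raw(235,85,5,p); a3=lambda *p:raw(205,110,9,p); a4=lambda *p:raw(245,140,5,p)
# mat: local x,y ; top z .003
mo=[("top",(.07,.07,.003),a1(123,108)),("top",(.07,-.07,.003),a1(526,88)),("top",(-.07,-.07,.003),a1(548,492)),("top",(-.07,.07,.003),a1(142,518)),
("side",(-.07,.07,.003),a3(93,330)),("side",(-.07,-.07,.003),a3(138,522)),("side",(.07,-.07,.003),a3(488,475)),]
m,r=fit(mo,[.6,.25,0]);print("mat",m);print(r.round(1).tolist())
ho=[("top",(.016,.011,.143),a1(225,268)),("top",(.016,-.011,.143),a1(298,258)),("top",(-.016,-.011,.143),a1(303,370)),("top",(-.016,.011,.143),a1(235,363)),
("top",(.085,0,.053),a1(290,62)),("side",(.085,0,.013),a3(466,350)),("side",(.085,0,.053),a3(464,270)),
("side",(-.03,-.022,.003),a3(208,447)),("side",(.03,-.022,.003),a3(345,425)),("side",(-.03,.022,.013),a3(175,375))]
h,r=fit(ho,[.6,.25,0]);print("hook",h);print(r.round(1).tolist())
ro=[("top",(-.145,.106,.014),a2(85,568)),("top",(-.145,-.106,.014),a2(378,533)),
("side",(-.145,.106,.026),a4(40,266)),("side",(-.145,-.106,.0),a4(145,538)),
("side",(0,-.106,.125),a4(405,312)),("side",(0,0,.125),a4(335,197)),("side",(0,.106,.125),a4(266,92)),
("side",(-.01,-.005-.096,.014),a4(355,448)),("side",(-.01,.101,.014),a4(250,248)),]
k,r=fit(ro,[.75,0,0]);print("rack",k);print(r.round(1).tolist())
ri=[("top",(0,0,.076),a2(284,292)),("side",(0,0,.076),a4(403,309))]
for n,_,uv in ri: print("ring",n,onz(n,uv,.076))
for n,uv in(("top",a2(132,308)),("side",a4(333,197))): print("bookring",n,onz(n,uv,.076))
np.savez("fit.npz",m=m,h=h,k=k)
d=np.load("im0.npz")
def show(n):
    L=[]
    b=lambda x0,x1,y0,y1,z:[(x0,y0,z),(x1,y0,z),(x1,y1,z),(x0,y1,z),(x0,y0,z)]
    L.append(proj(n,T(*m,b(-.07,.07,-.07,.07,.003))))
    for q in (b(-.03,.03,-.022,.022,.003),b(-.016,.016,-.011,.011,.143),[(0,0,.053),(.085,0,.053),(.085,0,.013)]):L.append(proj(n,T(*h,q)))
    for q in (b(-.145,0,-.106,.106,.026),b(-.132,-.01,-.101,-.005,.006),b(-.132,-.01,.005,.101,.006),b(0,.2,.005,.101,.125),b(0,.2,-.101,-.005,.125)):L.append(proj(n,T(*k,q)))
    for c in [(0.,0.)]:pass
    return L
crop("top","b1",155,85,175,160,d["t"],polys=show("top"));crop("side","b2",200,105,200,150,d["s"],polys=show("side"))
E
```

```text
mat [0.5224 0.3562 0.0639]
[[-0.3, -0.6], [0.3, -1.4], [0.4, -0.2], [-0.1, -0.2], [-1.2, -0.1], [-1.0, 0.0], [-0.3, -0.2]]
hook [0.5131 0.3487 0.143 ]
[[-0.4, -0.9], [-0.5, -0.9], [0.3, -1.6], [-0.0, 0.0], [0.2, -0.4], [-0.7, 0.5], [-0.6, -0.0], [-1.3, 0.9], [-0.2, 0.3], [-0.6, -0.1]]
rack [0.7041 0.017  0.1134]
[[1.0, -1.2], [0.3, -0.9], [-0.5, -1.1], [-1.7, -0.7], [0.1, 0.4], [-0.7, -0.5], [0.2, -0.1], [2.1, 2.7], [-0.8, -1.1]]
ring top [ 0.7338 -0.0321  0.076 ]
ring side [ 0.7367 -0.0305  0.076 ]
bookring top [0.7228 0.0746 0.076 ]
bookring side [0.7243 0.0758 0.076 ]
b1 scale 3 origin 155 85 (480, 525, 3)
b2 scale 4 origin 200 105 (600, 800, 3)
```

View pics/b1.png

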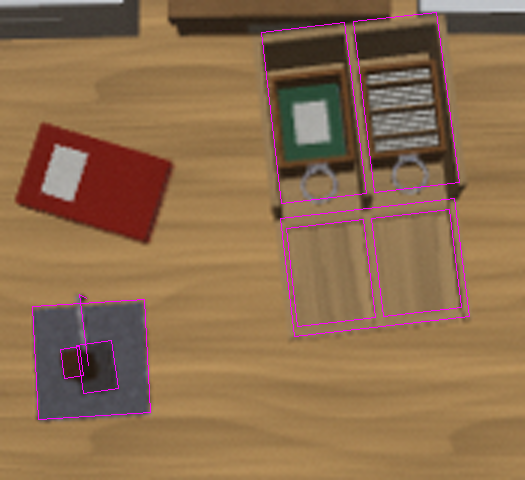

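View pics/b2.png

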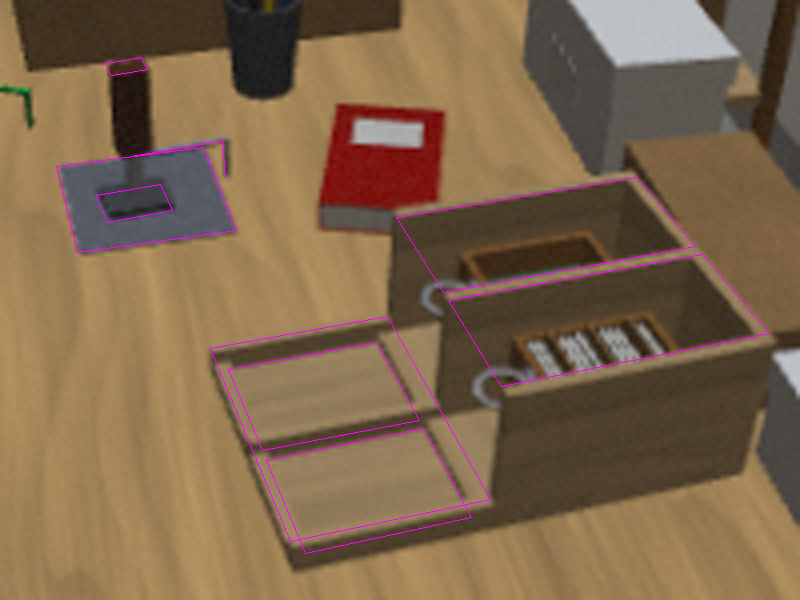

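```bash
cat > mv.py <<'E'
from f import *
def pose_R(yaw): # tool down, tool x = world dir yaw, y = x rotated -90
    return R.from_matrix(np.c_[[np.cos(yaw),np.sin(yaw),0],[np.sin(yaw),-np.cos(yaw),0],[0,0,-1]])
def rel(p,yaw=None,base=None):
    s=ctrl.get_state() if base is None else base
    Rc=R.from_rotvec(s["tool_rot"]);d=Rc.inv().apply(np.array(p)-s["position"])*1000
    t=(Rc.inv()*pose_R(yaw)).as_rotvec() if yaw is not None else np.zeros(3)
    return np.r_[d.round(1),t.round(3)]
E
python3 - <<'E'
from mv import *
s=ctrl.get_state();M=R.from_rotvec(s["tool_rot"]).as_matrix();print(M)
for p,y in (((.45,-.40,.30),None),((.58,-.0,.30),.143),((.513,.349,.30),.143),((.513,.349,.30),.143+np.pi)):
  print(rel(p,y))
E
```

```text
[[ 0.9291  0.3699 -0.0005]
 [ 0.3699 -0.9291  0.0011]
 [-0.0001 -0.0012 -1.    ]]
[ 270.2 -111.7  -64.     0.     0.     0. ]
[ 538.9   -435.2    -63.7     -0.001    0.       0.236]
[ 605.8   -784.3    -63.3     -0.001    0.       0.236]
[ 605.8   -784.3    -63.3     -0.      -0.002   -2.906]
```

```bash
python3 -m handwheel '[[60,-20,-64,0,0,0,-1],[120,-45,-64,0,0,0,-1],[170,-70,-64,0,0,0,-1],[220,-92,-64,0,0,0,-1],[270,-112,-64,0,0,0.05,-1],[315,-165,-64,0,0,0.08,-1],[360,-210,-64,0,0,0.1,-1],[405,-260,-64,0,0,0.12,-1],[450,-315,-64,0,0,0.15,-1],[495,-375,-64,0,0,0.2,-1],[539,-435,-64,0,0,0.236,-1],[539,-435,-64,0,0,0.236,-1]]'; python3 -c "
from mv import *
print(rel((.513,.349,.25),.143))"
```

```text
time: 1.7
position: [0.5804, 0.003, 0.3006]
tool_rot: [-3.133, -0.228, -0.0]
ft_force: [0.2, -0.3, -1.5]
grip_width: 0.998
[ -16.6   -352.1     50.8     -0.001   -0.       0.002]
```

```bash
python3 -m handwheel '[[-3,-60,0,0,0,0,-1],[-6,-120,0,0,0,0,-1],[-9,-180,10,0,0,0,-1],[-12,-240,25,0,0,0,-1],[-15,-300,40,0,0,0,-1],[-17,-352,50,0,0,0,-1],[-17,-352,50,0,0,0,-1],[-17,-352,50,0,0,0,-1]]'; python3 - <<'E'
from mv import *
print(rel((.513,.349,.098),.143))
crop("top","c1",130,150,110,90);crop("side","c2",190,60,100,110)
E
```

```text
time: 2.7
position: [0.5137, 0.3448, 0.2502]
tool_rot: [3.132, 0.224, -0.0]
ft_force: [0.5, -0.5, -0.2]
grip_width: 1.002
[ -0.     -4.4   152.2     0.001   0.     -0.   ]
c1 scale 6 origin 130 150 (540, 660, 3)
c2 scale 5 origin 190 60 (550, 500, 3)
```

View pics/c2.png

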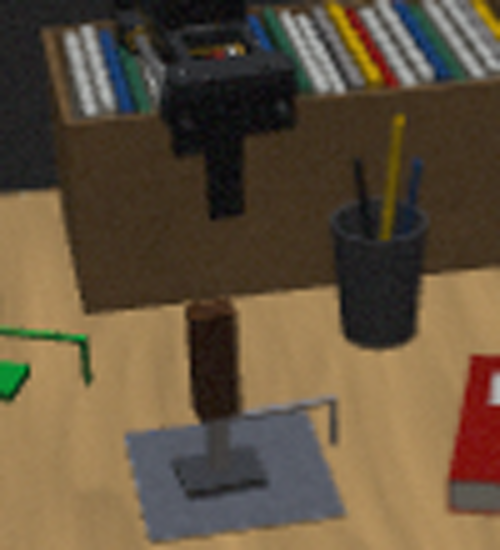

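View pics/c1.png

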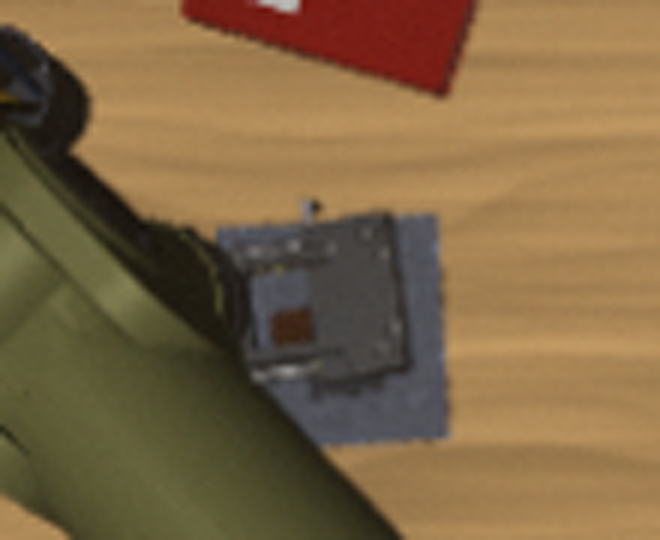

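The handle, at (292,328) in the top crop, lies between the open jaws. I'll descend and close.

```bash
python3 -m handwheel '[[0,-4,40,0,0,0,-1],[0,-4,80,0,0,0,-1],[0,-4,115,0,0,0,-1],[0,-4,140,0,0,0,-1],[0,-4,152,0,0,0,-1],[0,-4,152,0,0,0,-1],[0,-4,152,0,0,0,0],[0,-4,152,0,0,0,0.5],[0,-4,152,0,0,0,1],[0,-4,152,0,0,0,1],[0,-4,152,0,0,0,1],[0,-4,152,0,0,0,1]]' 50; python3 -m handwheel '[[0,0,0,0,0,0,1],[0,0,0,0,0,0,1],[0,0,0,0,0,0,1],[0,0,0,0,0,0,1]]'; python3 - <<'E'
from mv import *
crop("side","d2",190,60,100,110);crop("top","d1",130,150,110,90)
E
```

```text
time: 4.3
position: [0.5128, 0.3495, 0.0985]
tool_rot: [3.133, 0.224, -0.0]
ft_force: [-0.2, -0.5, -0.2]
grip_width: 0.403
time: 4.8
position: [0.5127, 0.3493, 0.0983]
tool_rot: [3.133, 0.224, -0.001]
ft_force: [0.2, -0.4, -1.1]
grip_width: 0.25
d2 scale 5 origin 190 60 (550, 500, 3)
d1 scale 6 origin 130 150 (540, 660, 3)
```

View pics/d2.png

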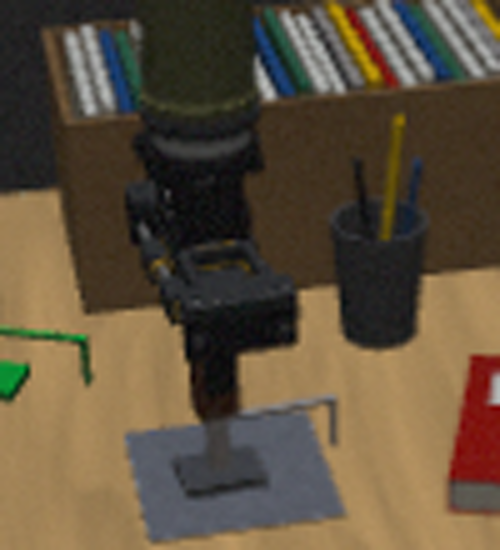

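View pics/d1.png

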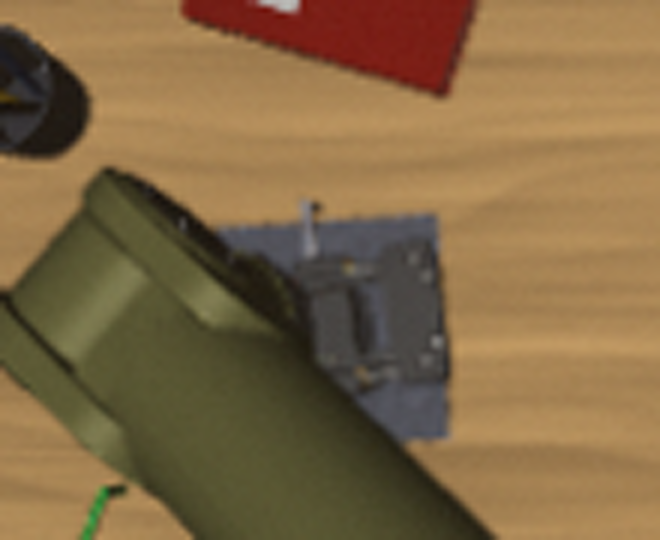

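Gripped: 0.25 × 87 mm is about 22 mm. I'll lift and move above the ring.

```bash
python3 -m handwheel '[[0,0,-40,0,0,0,1],[0,0,-90,0,0,0,1],[0,0,-140,0,0,0,1],[0,0,-170,0,0,0,1],[0,0,-170,0,0,0,1]]'; python3 - <<'E'
from mv import *
print(rel((.6506,-.0409,.27),.113))
E
```

```text
time: 5.52
position: [0.5135, 0.3507, 0.2708]
tool_rot: [-3.131, -0.224, -0.007]
ft_force: [0.6, 0.5, -2.8]
grip_width: 0.252
[ 79.9   407.1     0.3    -0.002  -0.004   0.03 ]
```

```bash
python3 -m handwheel '[[5,25,0,0,0,0,1],[14,70,0,0,0,0,1],[24,120,0,0,0,0.01,1],[33,170,0,0,0,0.01,1],[43,220,0,0,0,0.02,1],[53,270,0,0,0,0.02,1],[63,320,0,0,0,0.03,1],[72,365,0,0,0,0.03,1],[78,395,0,0,0,0.03,1],[80,407,0,0,0,0.03,1],[80,407,0,0,0,0.03,1],[80,407,0,0,0,0.03,1]]'; python3 - <<'E'
from mv import *
s=ctrl.get_state();Rc=R.from_rotvec(s["tool_rot"]);print(s["position"],Rc.as_matrix())
# predicted tip: grip = TCP -.005 z_tool ; tip = +.085 x, +.090 along tool z
pt=lambda L:s["position"]+Rc.apply(L)
tip=pt([.085,0,.085]);bend=pt([.085,0,.045]);print("tip",tip)
for n,a in(("side",("e2",270,90,80,110)),("top",("e1",245,80,80,110))):
    im=crop(n,*a);np.save(f"e_{n}.npy",im)
    print(n,"tip,bend raw",proj(n,[tip,bend]).tolist(),"in crop",((proj(n,[tip,bend])-[a[1],a[2]])*int(min(800/a[3],600/a[4]))).tolist())
E
```

```text
time: 7.02
position: [0.6494, -0.0393, 0.2681]
tool_rot: [-3.135, -0.182, 0.001]
ft_force: [-0.4, -0.1, -2.0]
grip_width: 0.25
[ 0.6494 -0.0393  0.2681] [[ 0.9933  0.1157 -0.0009]
 [ 0.1157 -0.9933  0.0014]
 [-0.0007 -0.0015 -1.    ]]
tip [ 0.7337 -0.0293  0.1831]
e2 scale 5 origin 270 90 (550, 400, 3)
side tip,bend raw [[327.8492242404928, 170.56263105386859], [329.3773408756874, 158.09944089373988]] in crop [[289.24612120246394, 402.81315526934293], [296.8867043784371, 340.4972044686994]]
e1 scale 5 origin 245 80 (550, 400, 3)
top tip,bend raw [[292.92742674891457, 136.33592213344224], [293.9200689651439, 133.5153743778248]] in crop [[239.63713374457285, 281.6796106672112], [244.60034482571956, 267.576871889124]]
```

View pics/e2.png

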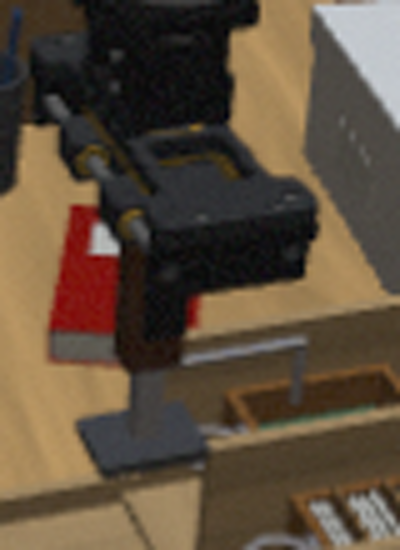

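View pics/e1.png

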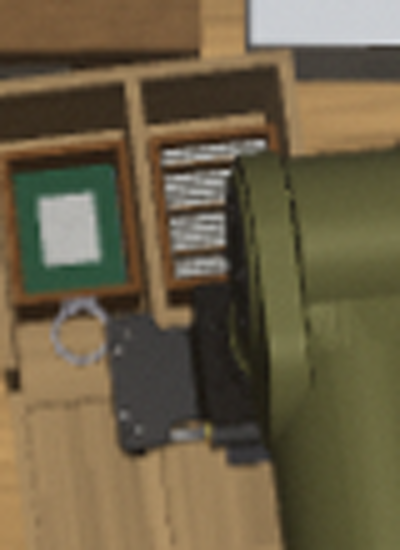

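```bash
python3 - <<'E'
from mv import *
a=lambda *p:raw(270,90,5,p)
print(onz("side",a(297,402),.1831),onz("side",a(303,341),.2231))
print("ring pred drawn", onz("side",raw(245,140,5,(403,309)),.076))
# refine ring by ellipse: segment overlay
d=np.load("im0.npz");th=np.linspace(0,2*np.pi,60)
for n,c,a in(("side",(.7367,-.0305),("g2",310,190,50,30)),("top",(.7338,-.0321),("g1",275,125,40,30))):
    P=[np.c_[c[0]+r*np.cos(th),c[1]+r*np.sin(th),0*th+.076] for r in (.017,.022)]
    crop(n,*a,d[n[0]],polys=[proj(n,q) for q in P])
E
```

```text
[ 0.7374 -0.0274  0.1831] [ 0.7362 -0.0284  0.2231]
ring pred drawn [ 0.7367 -0.0305  0.076 ]
g2 scale 16 origin 310 190 (480, 800, 3)
g1 scale 20 origin 275 125 (600, 800, 3)
```

View pics/g2.png

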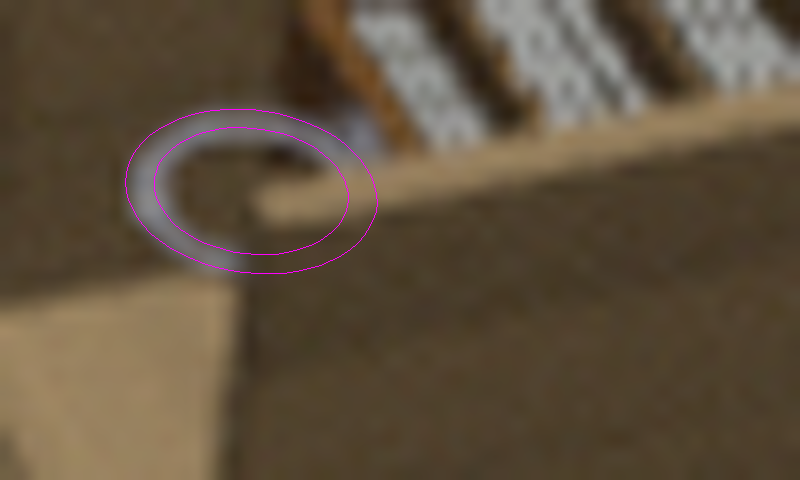

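View pics/g1.png

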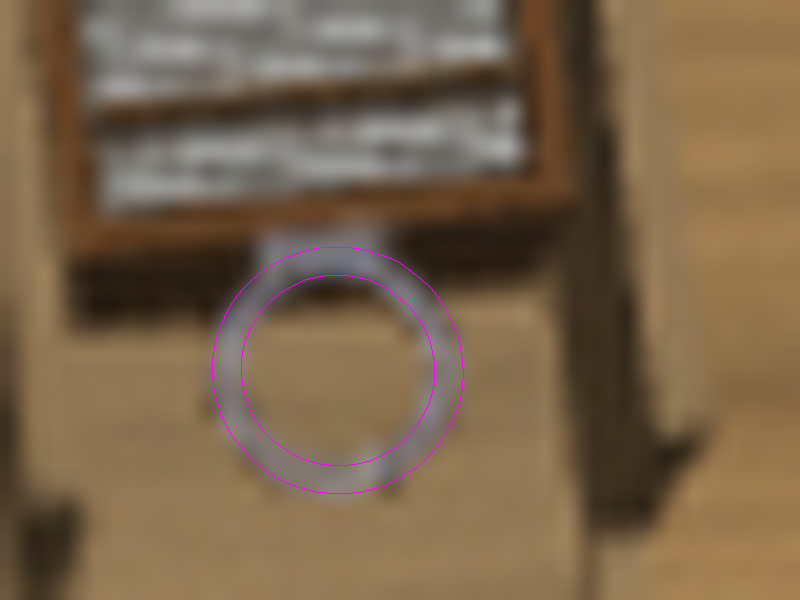

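Both cameras put the tip about 3 mm to the +y side of the ring centre. I'll correct that and descend to just above the ring.

```bash
python3 -m handwheel '[[0,3,20,0,0,0,1],[0,3,50,0,0,0,1],[0,3,75,0,0,0,1],[0,3,88,0,0,0,1],[0,3,88,0,0,0,1],[0,3,88,0,0,0,1]]'; python3 - <<'E'
from mv import *
s=ctrl.get_state();Rc=R.from_rotvec(s["tool_rot"]);print(s["position"]+Rc.apply([.085,0,.085]))
crop("side","i2",285,150,80,60)
E
```

```text
time: 7.88
position: [0.6509, -0.0448, 0.1816]
tool_rot: [3.136, 0.177, 0.003]
ft_force: [0.4, -0.7, -2.0]
grip_width: 0.251
[ 0.7355 -0.0353  0.0967]
i2 scale 10 origin 285 150 (600, 800, 3)
```

View pics/i2.png

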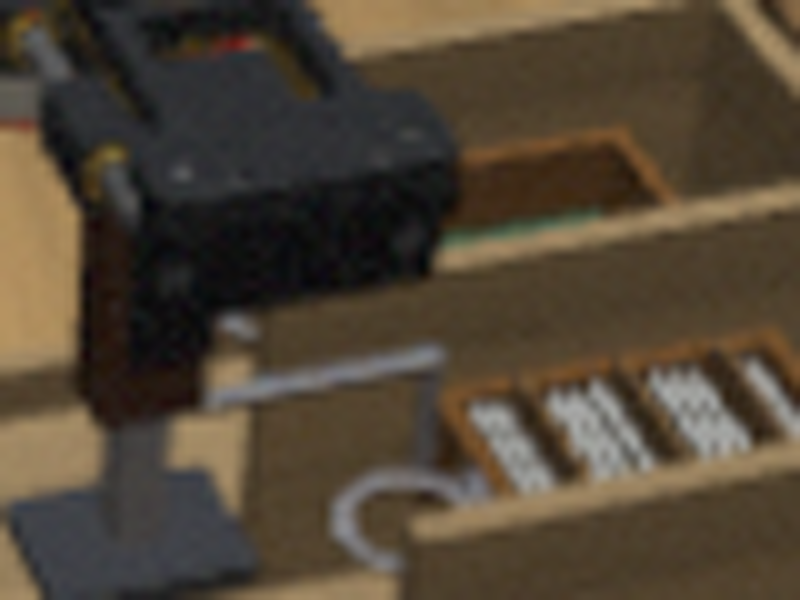

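```bash
python3 - <<'E'
from mv import *
print(onz("side",raw(285,150,10,(428,466)),.0967), onz("side",raw(285,150,10,(432,360)),.1347))
print((proj("side",[(.737,-.0315,.076),(.737,-.0315,.0967)])-[285,150])*10)
E
```

```text
[ 0.7401 -0.0328  0.0967] [ 0.7373 -0.0328  0.1347]
[[404.067  516.1808]
 [411.286  459.7654]]
```

The tip, at (428,466), is about 2 mm too deep and 1.5 mm too far to the right, well within the 14 mm clearance. I'll correct and lower it into the ring.

```bash
python3 -m handwheel '[[-2,-1.5,8,0,0,0,1],[-2,-1.5,20,0,0,0,1],[-2,-1.5,34,0,0,0,1],[-2,-1.5,45,0,0,0,1],[-2,-1.5,45,0,0,0,1],[-2,-1.5,45,0,0,0,1]]'; python3 - <<'E'
from mv import *
s=ctrl.get_state();Rc=R.from_rotvec(s["tool_rot"]);print(s["position"]+Rc.apply([.085,0,.085]))
crop("side","j2",285,150,80,60)
E
```

```text
time: 8.68
position: [0.6484, -0.0436, 0.1358]
tool_rot: [3.137, 0.177, 0.001]
ft_force: [0.1, -0.4, -2.1]
grip_width: 0.248
[ 0.7329 -0.034   0.0508]
j2 scale 10 origin 285 150 (600, 800, 3)
```

View pics/j2.png

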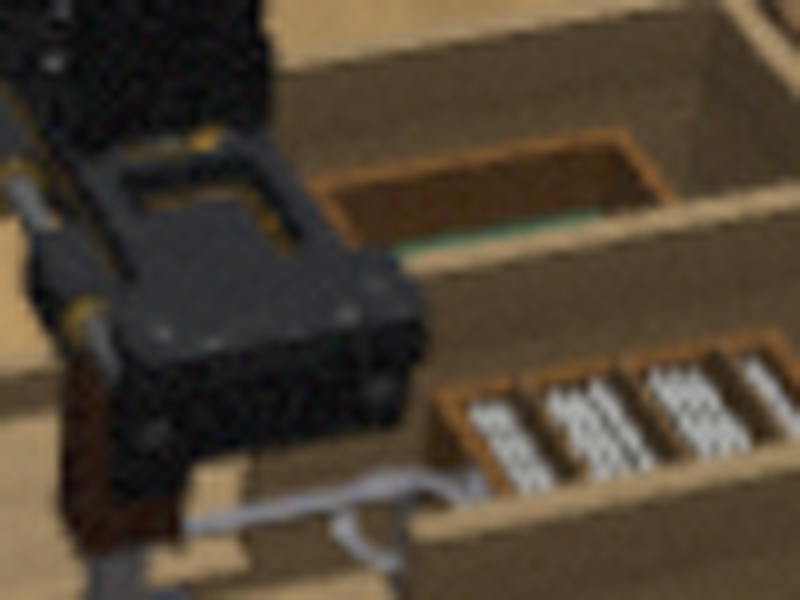

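The rod is inside the ring: the bend at (408,478) sits over the ring centre and the ring hasn't moved. I'll pull along tool −x.

```bash
python3 -m handwheel '[[-4,0,0,0,0,0,1],[-10,0,0,0,0,0,1],[-16,0,0,0,0,0,1],[-24,0,0,0,0,0,1],[-34,0,0,0,0,0,1],[-44,0,0,0,0,0,1],[-54,0,0,0,0,0,1],[-64,0,0,0,0,0,1],[-74,0,0,0,0,0,1],[-82,0,0,0,0,0,1],[-90,0,0,0,0,0,1],[-90,0,0,0,0,0,1]]'; python3 - <<'E'
from mv import *
s=ctrl.get_state();Rc=R.from_rotvec(s["tool_rot"]);print(s["position"]+Rc.apply([.085,0,.085]))
crop("side","k2",245,130,130,97)
E
```

```text
time: 10.22
position: [0.5573, -0.0541, 0.1352]
tool_rot: [3.136, 0.177, -0.003]
ft_force: [0.6, -0.5, -2.5]
grip_width: 0.251
[ 0.6416 -0.0446  0.05  ]
k2 scale 6 origin 245 130 (582, 780, 3)
```

View pics/k2.png

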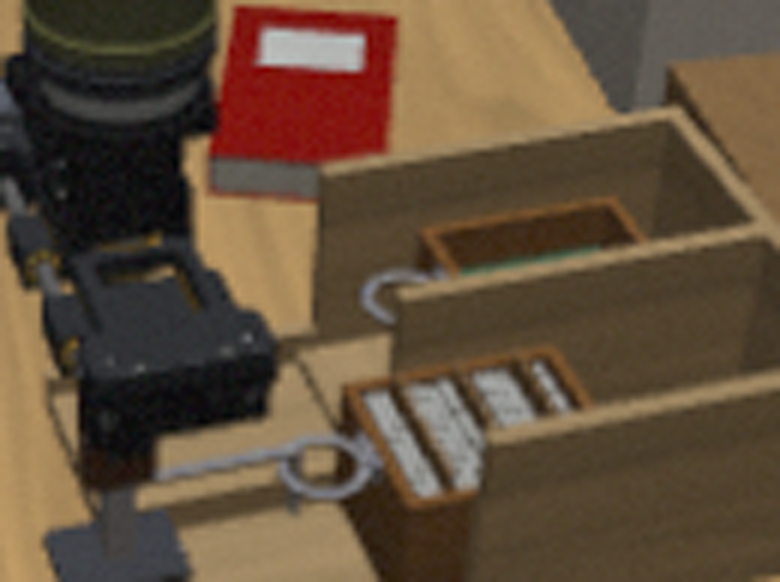

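The tray is following: the rod is against the ring front at (290,480) and the book tray hasn't moved. I'll keep pulling, more slowly.

```bash
python3 -m handwheel '[[-8,0,0,0,0,0,1],[-16,0,0,0,0,0,1],[-24,0,0,0,0,0,1],[-32,0,0,0,0,0,1],[-40,0,0,0,0,0,1],[-48,0,0,0,0,0,1],[-56,0,0,0,0,0,1],[-64,0,0,0,0,0,1],[-71,0,0,0,0,0,1],[-78,0,0,0,0,0,1],[-84,0,0,0,0,0,1],[-84,0,0,0,0,0,1]]'; python3 - <<'E'
from mv import *
s=ctrl.get_state();Rc=R.from_rotvec(s["tool_rot"]);print(s["position"]+Rc.apply([.085,0,.085]))
crop("side","l2",225,130,130,97)
E
```

```text
time: 11.78
position: [0.4747, -0.0634, 0.1355]
tool_rot: [3.136, 0.177, -0.0]
ft_force: [2.4, 0.0, -1.9]
grip_width: 0.245
[ 0.5592 -0.0539  0.0505]
l2 scale 6 origin 225 130 (582, 780, 3)
```

View pics/l2.png

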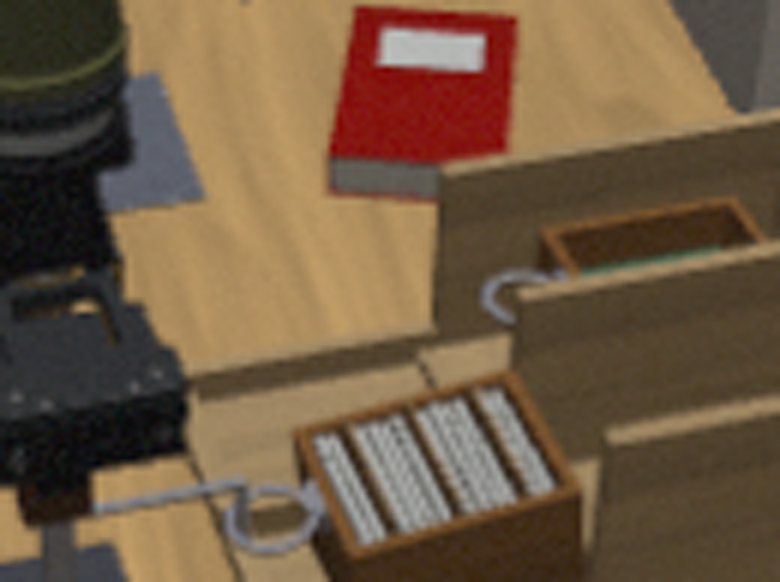

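```bash
python3 -m handwheel '[[-3,0,0,0,0,0,1],[-6,0,0,0,0,0,1],[-9,0,0,0,0,0,1],[-11,0,0,0,0,0,1],[-13,0,0,0,0,0,1],[-13,0,0,0,0,0,1],[-13,0,0,0,0,0,1]]'; python3 - <<'E'
from mv import *
s=ctrl.get_state();Rc=R.from_rotvec(s["tool_rot"]);print(s["position"]+Rc.apply([.085,0,.085]))
crop("side","m2",225,150,130,97)
E
```

```text
time: 12.7
position: [0.4623, -0.0648, 0.1356]
tool_rot: [3.136, 0.177, 0.0]
ft_force: [1.6, 0.5, -1.0]
grip_width: 0.249
[ 0.5468 -0.0552  0.0506]
m2 scale 6 origin 225 150 (582, 780, 3)
```

View pics/m2.png

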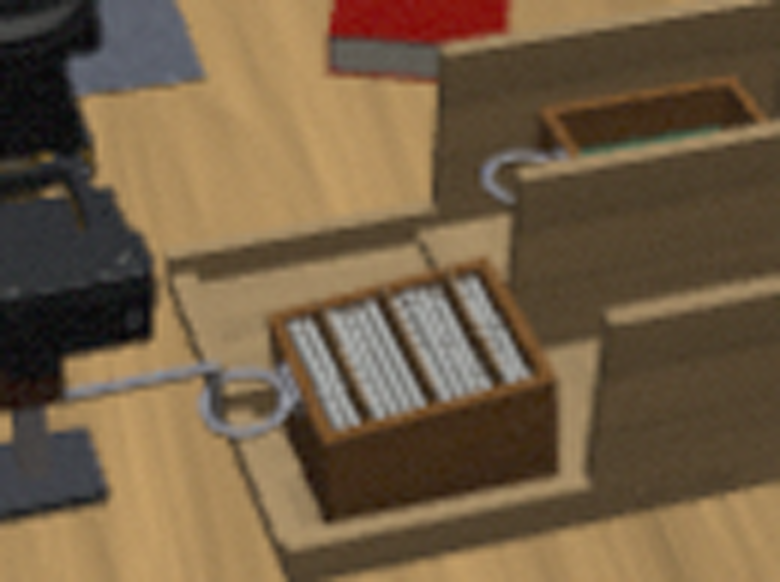

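```bash
cat > ov.py <<'E'
from mv import *
import sys
k=np.load("fit.npz")["k"]
n=sys.argv[1];name=sys.argv[2];cx=float(sys.argv[3])
b=lambda x0,x1,y0,y1,z:[(x0,y0,z),(x1,y0,z),(x1,y1,z),(x0,y1,z),(x0,y0,z)]
L=[proj(n,T(*k,b(cx-.055,cx+.055,-.098,-.008,z))) for z in(.006,.076)]
th=np.linspace(0,6.3,40);L.append(proj(n,T(*k,np.c_[cx-.079+.0195*np.cos(th),-.053+.0195*np.sin(th),0*th+.068])))
L.append(proj(n,T(*k,[(0,0,.125),(0,-.106,.125)])))
L.append(proj(n,T(*k,[(-.132,-.101,.014),(-.01,-.101,.014),(-.01,-.005,.014)])))
crop(n,name,*[int(a) for a in sys.argv[4:8]],polys=L)
E
python3 ov.py side n2 -.071 225 150 130 97;python3 ov.py top n1 -.071 235 120 90 90
```

```text
n2 scale 6 origin 225 150 (582, 780, 3)
n1 scale 6 origin 235 120 (540, 540, 3)
```

View pics/n2.png

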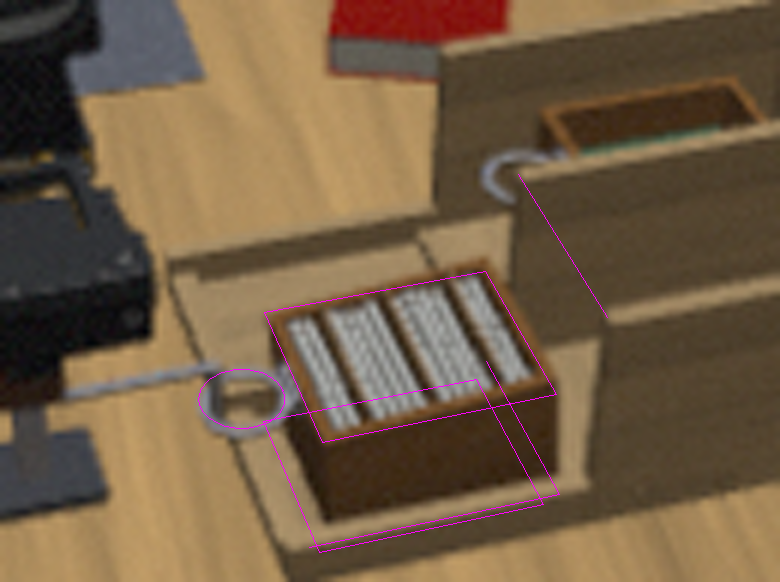

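View pics/n1.png

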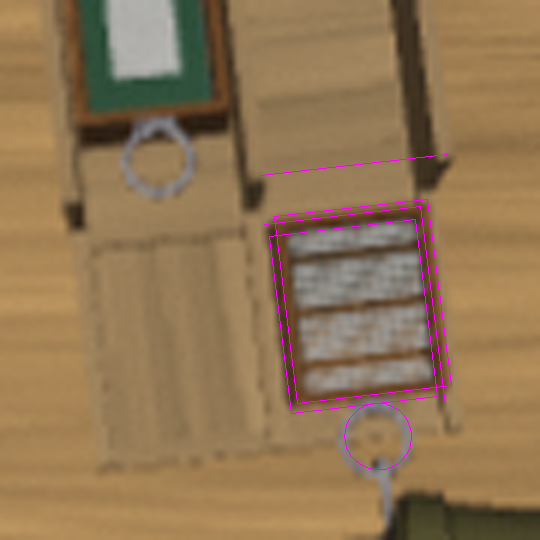

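The back edge in n2, at (482,262), is still about 7 mm above the flat prediction, so the tray's rear is still on the ledge. I'll pull a little further.

```bash
python3 -m handwheel '[[-1,0,0,0,0,0,1],[-2,0,0,0,0,0,1],[-3,0,0,0,0,0,1],[-4,0,0,0,0,0,1],[-5,0,0,0,0,0,1],[-5,0,0,0,0,0,1],[-5,0,0,0,0,0,1]]'; python3 ov.py side o2 -.071 225 150 130 97
```

```text
time: 13.72
position: [0.4573, -0.0653, 0.1355]
tool_rot: [3.136, 0.177, 0.0]
ft_force: [2.2, 0.5, -1.8]
grip_width: 0.252
o2 scale 6 origin 225 150 (582, 780, 3)
```

View pics/o2.png

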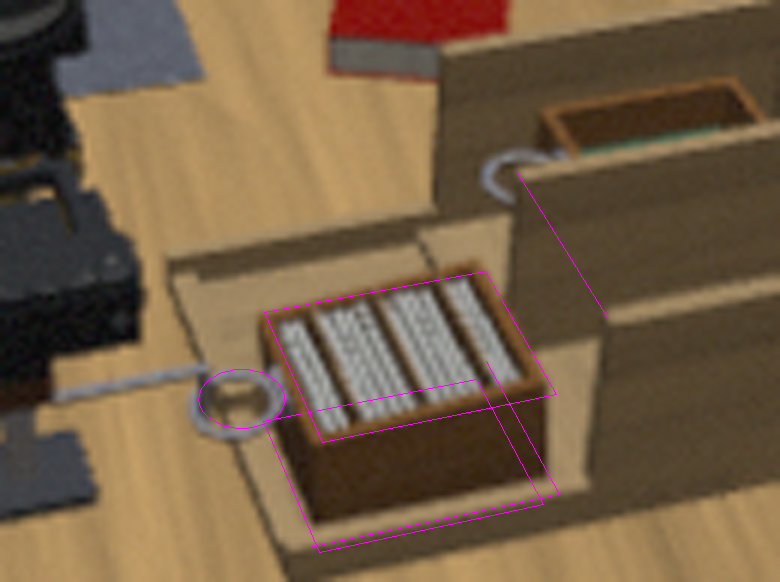

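```bash
python3 -m handwheel '[[-1,0,0,0,0,0,1],[-2,0,0,0,0,0,1],[-3,0,0,0,0,0,1],[-4,0,0,0,0,0,1],[-4,0,0,0,0,0,1],[-4,0,0,0,0,0,1]]'; python3 ov.py side p2 -.071 225 150 130 97
```

```text
time: 14.52
position: [0.4533, -0.0658, 0.1356]
tool_rot: [3.136, 0.177, 0.0]
ft_force: [2.1, -0.3, -1.7]
grip_width: 0.249
p2 scale 6 origin 225 150 (582, 780, 3)
```

View pics/p2.png

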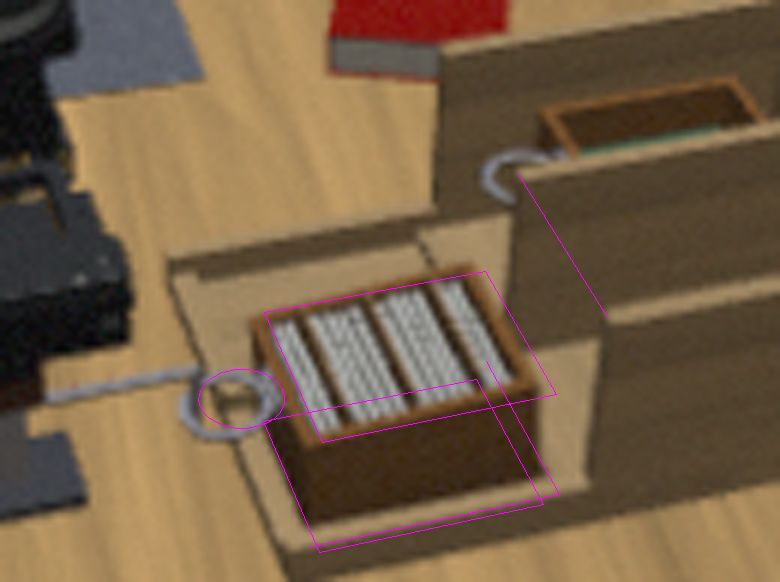

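The tray is still tilted and sliding freely at about 2 N. I'll continue.

```bash
python3 -m handwheel '[[-1,0,0,0,0,0,1],[-2,0,0,0,0,0,1],[-3,0,0,0,0,0,1],[-3,0,0,0,0,0,1],[-3,0,0,0,0,0,1]]'; python3 ov.py side q2 -.071 225 150 130 97
```

```text
time: 15.2
position: [0.4505, -0.0661, 0.1356]
tool_rot: [3.136, 0.177, 0.001]
ft_force: [3.2, -0.3, -2.2]
grip_width: 0.251
q2 scale 6 origin 225 150 (582, 780, 3)
```

View pics/q2.png

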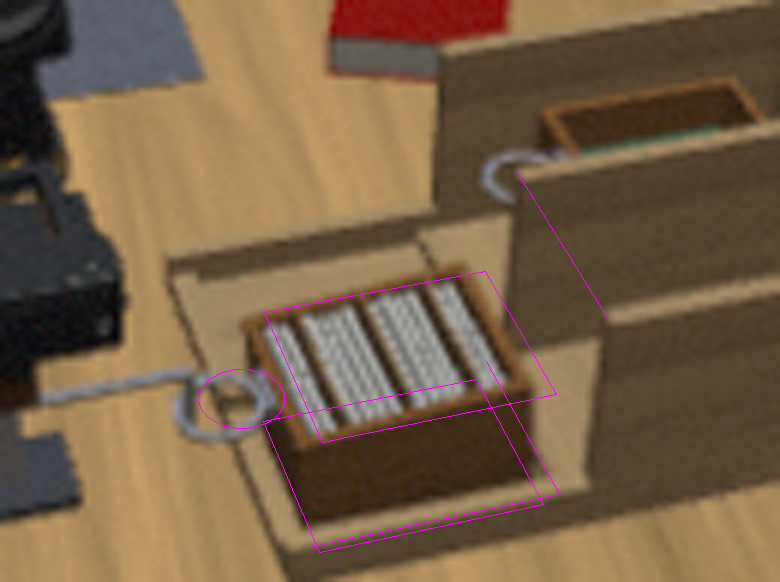

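```bash
python3 -m handwheel '[[-1,0,0,0,0,0,1],[-2,0,0,0,0,0,1],[-3,0,0,0,0,0,1],[-3,0,0,0,0,0,1],[-3,0,0,0,0,0,1]]'; python3 ov.py side r2 -.071 225 150 130 97;  python3 ov.py top r1 -.071 235 120 90 90
```

```text
time: 15.88
position: [0.4483, -0.0662, 0.1356]
tool_rot: [-3.137, -0.177, -0.004]
ft_force: [6.3, 0.4, -6.4]
grip_width: 0.25
r2 scale 6 origin 225 150 (582, 780, 3)
r1 scale 6 origin 235 120 (540, 540, 3)
```

View pics/r2.png

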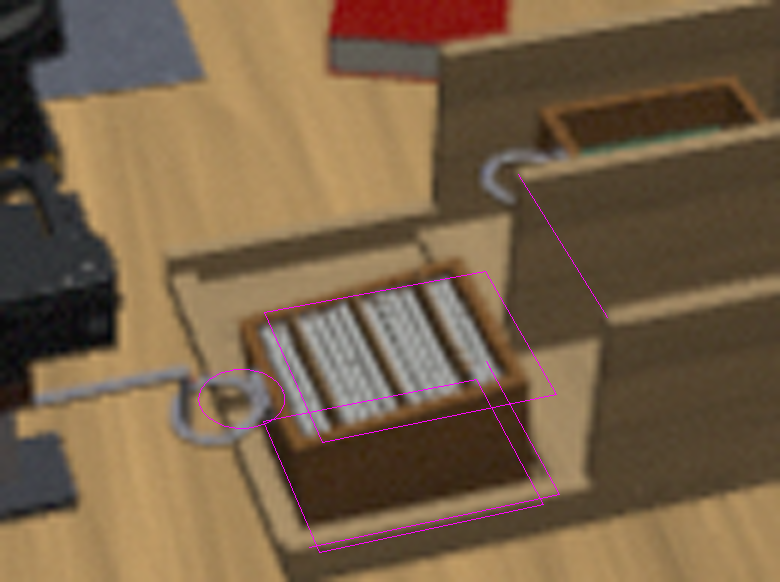

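View pics/r1.png

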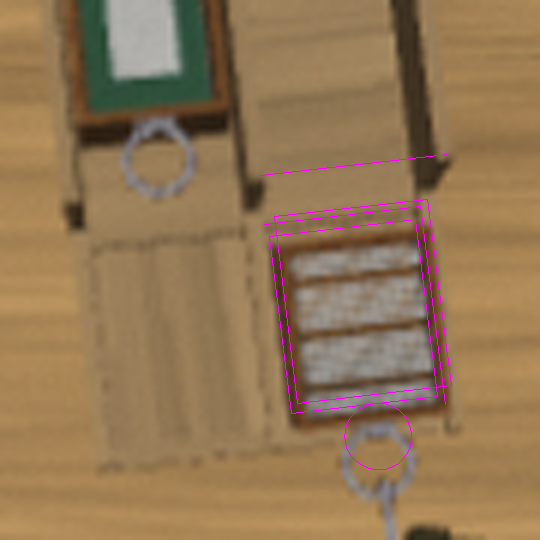

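The force has jumped to 6 N and the tilt has grown slightly: the front is at the lip, and pulling at ring height is holding the rear up. I'll ease the hook forward so the tray can drop.

```bash
python3 -m handwheel '[[2,0,0,0,0,0,1],[4,0,0,0,0,0,1],[6,0,0,0,0,0,1],[8,0,0,0,0,0,1],[8,0,0,0,0,0,1]]'; python3 ov.py side s2 -.071 225 150 130 97;  python3 ov.py top s1 -.071 235 120 90 90
```

```text
time: 16.6
position: [0.4554, -0.0655, 0.1355]
tool_rot: [-3.137, -0.177, 0.0]
ft_force: [1.7, 0.2, -2.0]
grip_width: 0.251
s2 scale 6 origin 225 150 (582, 780, 3)
s1 scale 6 origin 235 120 (540, 540, 3)
```

View pics/s2.png

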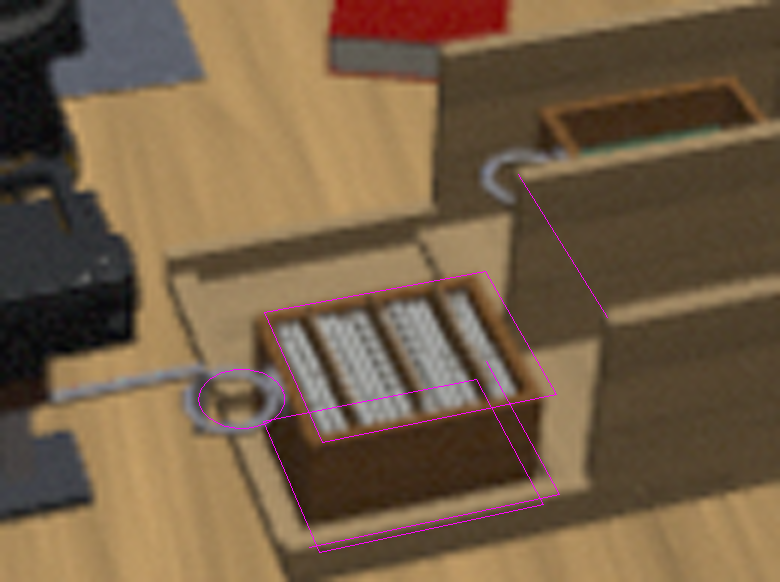

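View pics/s1.png

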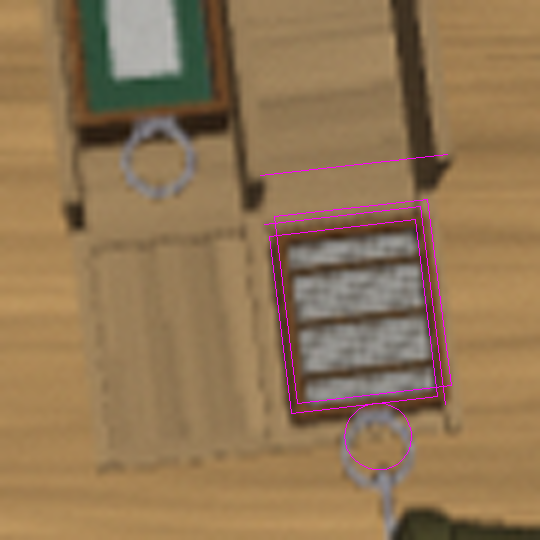

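The tray top now runs parallel to the flat prediction, with edge slope 0.188 against 0.186. It dropped flat, about 2 mm forward of centre. I'll centre the rod in the ring and lift out.

```bash
python3 -m handwheel '[[4,0,0,0,0,0,1],[9,0,0,0,0,0,1],[9,0,0,0,0,0,1],[9,0,-10,0,0,0,1],[9,0,-25,0,0,0,1],[9,0,-45,0,0,0,1],[9,0,-75,0,0,0,1],[9,0,-105,0,0,0,1],[9,0,-135,0,0,0,1],[9,0,-135,0,0,0,1],[9,0,-135,0,0,0,1]]'; python3 ov.py side t2 -.071 225 150 130 97; python3 - <<'E'
from mv import *
f=np.load("fit.npz");print(f["m"],f["h"])
print(rel((.5135,.3507,.27),.143))
E
```

```text
time: 18.08
position: [0.4637, -0.0645, 0.2699]
tool_rot: [3.137, 0.177, -0.002]
ft_force: [-0.4, -0.2, -2.6]
grip_width: 0.249
t2 scale 6 origin 225 150 (582, 780, 3)
[0.5224 0.3562 0.0639] [0.5131 0.3487 0.143 ]
[  96.5   -406.8     -0.7     -0.       0.002   -0.03 ]
```

View pics/t2.png

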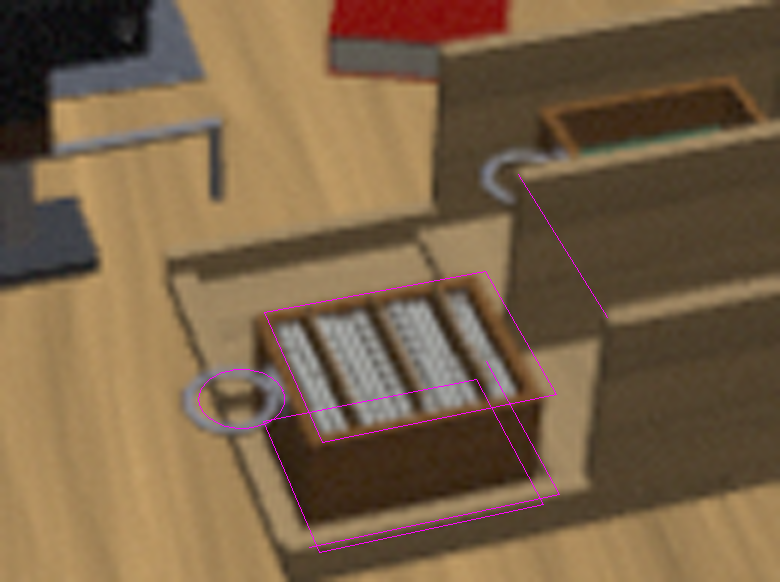

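The hook is free and the tray is flat. Back to the mat centre.

```bash
python3 -m handwheel '[[10,-25,0,0,0,0,1],[25,-70,0,0,0,0,1],[40,-120,0,0,0,-0.01,1],[52,-170,0,0,0,-0.01,1],[62,-220,0,0,0,-0.02,1],[72,-270,0,0,0,-0.02,1],[82,-320,0,0,0,-0.03,1],[94,-365,0,0,0,-0.03,1],[100,-395,0,0,0,-0.03,1],[104,-410,0,0,0,-0.03,1],[104,-410,0,0,0,-0.03,1],[104,-410,0,0,0,-0.03,1]]'; python3 - <<'E'
from mv import *
print(rel((.520,.355,.0985),.143));crop("side","u2",180,60,110,110);crop("top","u1",130,150,110,90)
E
```

```text
time: 19.62
position: [0.522, 0.3527, 0.2701]
tool_rot: [3.132, 0.221, -0.001]
ft_force: [0.9, -0.2, -2.8]
grip_width: 0.252
[ -1.6    -2.9   171.6     0.002   0.     -0.002]
u2 scale 5 origin 180 60 (550, 550, 3)
u1 scale 6 origin 130 150 (540, 660, 3)
```

View pics/u2.png

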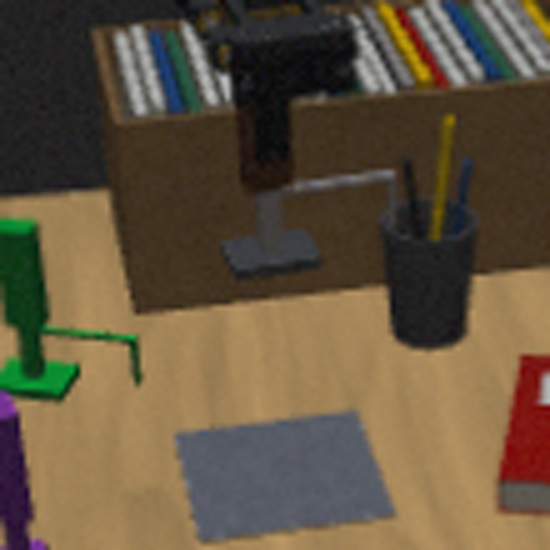

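```bash
python3 -m handwheel '[[-1,-3,30,0,0,0,1],[-1,-3,75,0,0,0,1],[-1,-3,115,0,0,0,1],[-1,-3,145,0,0,0,1],[-1,-3,160,0,0,0,1],[-1,-3,167,0,0,0,1],[-1,-3,169,0,0,0,1],[-1,-3,169,0,0,0,1],[-1,-3,169,0,0,0,1]]'; python3 -m handwheel '[[0,0,1,0,0,0,1],[0,0,2,0,0,0,1],[0,0,2,0,0,0,1],[0,0,2,0,0,0,1]]'
```

```text
time: 20.85
position: [0.5205, 0.3578, 0.1025]
tool_rot: [-3.133, -0.224, -0.002]
ft_force: [0.3, 0.7, -2.8]
grip_width: 0.252
time: 21.35
position: [0.52, 0.3574, 0.0995]
tool_rot: [3.133, 0.224, -0.0]
ft_force: [-0.2, -0.6, -2.4]
grip_width: 0.25
```

```bash
python3 -m handwheel '[[0,0,1,0,0,0,1],[0,0,1.5,0,0,0,1],[0,0,1.5,0,0,0,1],[0,0,1.5,0,0,0,1]]'; python3 - <<'E'
from mv import *
crop("side","v2",180,60,110,110)
E
```

```text
time: 21.85
position: [0.5201, 0.3574, 0.0983]
tool_rot: [3.133, 0.224, 0.0]
ft_force: [0.1, 0.1, -0.2]
grip_width: 0.249
v2 scale 5 origin 180 60 (550, 550, 3)
```

View pics/v2.png

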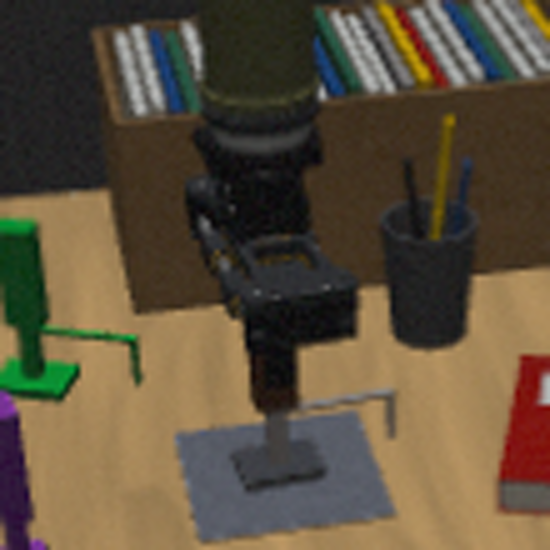

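The foot is down: the hook's weight has come off the wrist (fz −0.2) and z is 0.0983, the same as at pick-up. I'll release gently and retreat straight up.

```bash
python3 -m handwheel '[[0,0,0,0,0,0,0.4],[0,0,0,0,0,0,0.2],[0,0,0,0,0,0,0],[0,0,0,0,0,0,-0.3],[0,0,0,0,0,0,-0.6],[0,0,0,0,0,0,-1],[0,0,0,0,0,0,-1],[0,0,0,0,0,0,-1],[0,0,0,0,0,0,-1]]'; python3 -m handwheel '[[0,0,-10,0,0,0,-1],[0,0,-40,0,0,0,-1],[0,0,-80,0,0,0,-1],[0,0,-120,0,0,0,-1],[0,0,-160,0,0,0,-1],[0,0,-180,0,0,0,-1],[-60,0,-180,0,0,0,-1],[-60,60,-180,0,0,0,-1],[-60,120,-180,0,0,0,-1],[-60,180,-180,0,0,0,-1],[-60,180,-180,0,0,0,-1]]'; python3 ov.py side w3 -.073 225 150 130 97; python3 - <<'E'
from mv import *
print(ctrl.get_state()["ft_force"])
crop("side","w2",190,100,100,75);crop("top","w1",140,80,180,170)
E
```

```text
time: 23.02
position: [0.52, 0.3574, 0.098]
tool_rot: [3.133, 0.224, -0.0]
ft_force: [-0.1, -0.2, 0.0]
grip_width: 0.989
time: 24.4
position: [0.4875, 0.1641, 0.2773]
tool_rot: [3.131, 0.207, -0.001]
ft_force: [-0.4, -0.1, 0.0]
grip_width: 1.0
w3 scale 6 origin 225 150 (582, 780, 3)
[-0.1859  0.9267  0.5349]
w2 scale 8 origin 190 100 (600, 800, 3)
w1 scale 3 origin 140 80 (510, 540, 3)
```

View pics/w2.png

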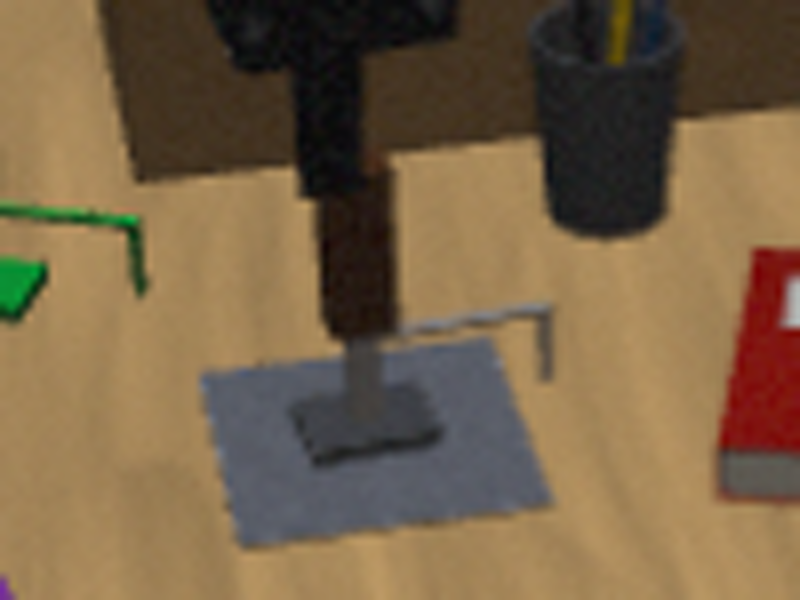

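View pics/w1.png

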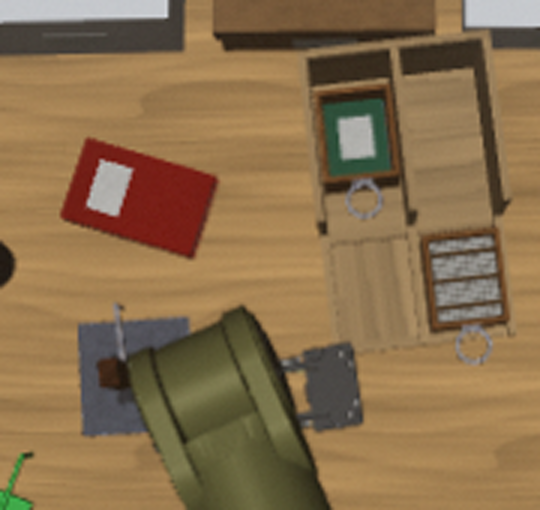

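View pics/w3.png

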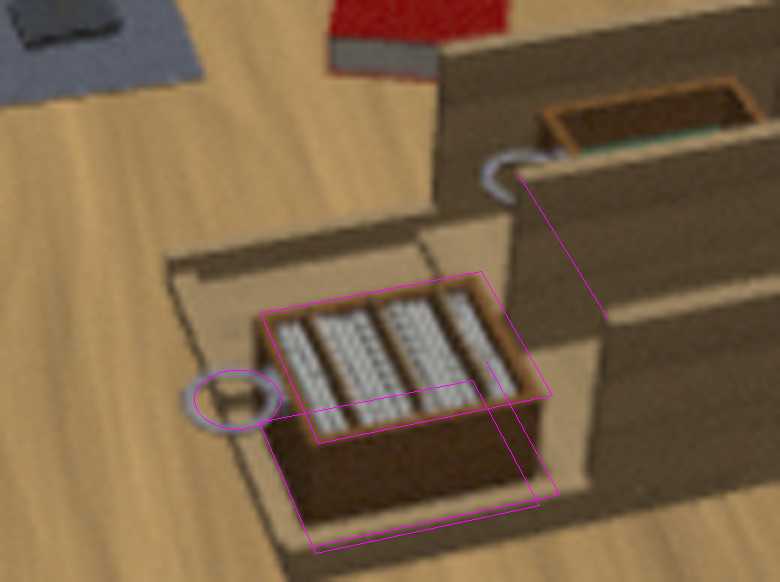

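```bash
python3 -m handwheel '[[0,0,0,0,0,0,-1],[0,0,0,0,0,0,-1]]'; python3 -c "
from bench import ctrl
print(ctrl.close_job())"
```

```text
time: 24.8
position: [0.4858, 0.1722, 0.2779]
tool_rot: [-3.133, -0.228, 0.0]
ft_force: [-0.3, -0.6, 0.2]
grip_width: 1.004
the job is handed in; nothing more can be done
None
```

I pulled the card tray out of the right bay with the hook and it dropped flat into its well. The hook is back upright on the grey mat, released, and the job was handed in at 24.8 s. No verdict was reported.

**The pull:** Near the end the tray's front reached the lip while its rear was still held up by the pull, at about 6 N. I eased the hook forward 8 mm, the tray fell flat, and I lifted the hook out of the ring.

**Last checks:**
- **Card tray:** The side view shows its top edge parallel to the flat prediction. It sits about 2–3 mm forward of the well's centre, with roughly 2–3 mm uncertainty from the camera fit. I judged flatness from the image only.
- **Hook:** It stands upright near the mat's centre, about 3 mm off by the gripper's own position at release.
- **Other things:** The book tray and the red book (book3) looked unmoved. I took no close last look at the stamp or the two stacked books, but the arm only passed high over that side at the start.
- **Robot:** The wrist force was near zero with the gripper open, so it was touching nothing.

No check failed. The two cameras disagreed by 2–3 mm throughout, about what the calibration allows.

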